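# Free the pellet press and hold its guard up

### The arm

A 7-joint arm with a two-finger parallel gripper is mounted at the origin on the work surface. World frame = base frame: x ahead of the robot, y to its left, z up, the work surface at z = 0. Lengths are in m, angles in rad, forces in N, time in s.
With the tool pointing down it reaches from about 0.425 to 0.875 m from the base axis. Payload 8.4 kg.
Tool frame: the origin (TCP) lies midway between the tips of the shut fingers; the grasp point (between the pads) lies 19 mm behind it; z points along the fingers, y is the direction in which the jaws open and shut (so a half turn about z gives the same grasp; the last joint's range is limited). The gripper opens to 85 mm and grips with 20 to 120 N. Pads are 22 mm wide; open, the fingers measure 114 mm over their backs; the gripper's body (76 mm by 85 mm) begins 54 mm behind the grasp point. The pads swing forward as they close: fully open they stand 13 mm farther back than shut.
Start: joints at [-1.443, 0.333, 0.04, 1.465, -0.013, 1.343, -0.059], TCP at [0.146, 0.633, 0.231] pointing down, gripper open.
Joint ranges: [-2.58, 2.58], [-0.38, 2.09], [-1.3, 1.39], [0.25, 2.4], [-1.5, 4.64], [0.08, 2.09], [-2.65, 2.65]. Speed limits (rad/s): [2.22, 2.22, 2.79, 2.79, 3.14, 3.14, 3.14].

### API

Orientations are given as a unit quaternion [w, x, y, z].
In Python, from workcell import sense, grab_frame, calibration, finish_job gives the robot as it stands. The module is installed in compiled form; this text tells all that it offers.
- The arm moves only by the tool apply_moves, never from a script. Its argument "increments" is a list of rows, each an object of numbers: "fingers": the closure, from 0 (fully open) to 1 (shut); "dx", "dy", "dz": the shift along the tool's x, y, z in cm; "rx", "ry", "rz": the turn, a rotation vector about the tool's x, y, z in degrees. In form: [{"fingers": .., "dx": .., "dy": .., "dz": .., "rx": .., "ry": .., "rz": ..}, ...]. A call has 1 to 10 rows; each row is the pose to reach, as a shift and turn from the pose commanded when the call began, along the tool's axes at that moment; what a row does not reach only later rows make up. A row lasts 1/10 s, in which the tool goes at most 50 mm and 8.59 degrees, less where a joint would pass 70% of its speed; a pose out of reach is approached as far as the arm can. A call with a gripper value outside its range is refused whole. The fingers move at their own pace and stop on an object; "grip_force" is the grip in N (left out, the last holds). Time passes only in rows, so rows that repeat a pose let the fingers close. It gives the time, the measured TCP pose, the force and the opening at its end, in the units of the state.
- sense(): the state, without advancing time (a new reading comes with each control period).
- grab_frame(name): name is "scene" or "top" or "wrist"; returns the picture (384x512x3 uint8, blue, green, red); there is no depth.
- calibration(name): a dict with "intrinsics" (3x3 intrinsics, pixels), "rvec" (rotation vector, rad) and "tvec" (3), from world to camera coordinates, as OpenCV has them; the wrist camera has in their place "mount" (4x4, takes a point from camera to tool coordinates, whose origin is the TCP and whose axes are the flange's). Camera axes: x right, y down, z forward; pixel columns grow to the right and rows downward; lengths in m; the calibration is good to about 2 mm. The wrist camera is an equidistant fisheye: a pixel r from the principal point sees the ray r / f radians off the axis. A picture is of the moment at which its call begins: read the wrist's pose just before it. calibration takes no time and is no camera call.
- finish_job(): hands the job in, once; it reports no verdict.
The state is a dict: "time_s": time; "joint_pos": joint angles; "joint_vel": joint speeds; "effort": joint torques, N m; "position": TCP position; "tool_rot": TCP orientation; "force": force on the tool from outside, world axes, zero at the start; "wrist_torque": the same for the moment, N m; "grip_width": finger opening in m.
Only numpy, scipy, OpenCV 4.12 (cv2) and the standard library are available. Lean on these libraries where they do the work, as an engineer would, in place of code of your own. Each camera call takes 0.05 s, during which the arm holds its last target. There are 200 camera calls.

### The job

The pressing is done and the pressure is off. Wind the handwheel on top of the pellet press counter-clockwise (seen from above) until the screw is fully up against its stop, keeping the clear guard shut until then; then lift the guard by its T-bar to 45 degrees from shut and finish holding it there with the gripper, so that I can take the die out: let go and it falls shut. Leave the die, the bottle, the mortar and the vial rack where they stand.

Things in the scene. Friction and masses are not known exactly. Their poses are not given: they have to be found in the camera images.
- press_foot (a point): centre of the underside of the ivory and blue bench press, fixed to the bench: base 200 x 250 x 55 mm (x, y, z), two pillars, ivory crosshead 62 x 200 mm at 177 to 217 mm up. Axes: x from its front (guard, gauge) to its back, y to the left, z up; the front faces the robot within 20 degrees. A stowed pump lever sticks out at its right rear (y -150, below 105 mm)
- wheel_centre (a point): centre of the aluminium handwheel on top of the press, on its vertical axis (straight above press_foot), level with the wheel's upper face; 124 mm across, 14 mm thick, the hub stands 11 mm above this point. It rises with the screw, turns with 0.1 N m of friction (2 to 3 N at the crank grip) and stays where it is left
- crank_grip (a point): centre of the crank grip: an upright black cylinder 20 mm across, 50 mm tall, 4 mm clear of the wheel's upper face, 46 mm out from the wheel's axis; its middle is 29 mm above wheel_centre and, wound fully up, 297 mm above the bench. It revolves freely on its own axis, so a gripper holding it can go round without turning
- spindle (a joint): height of the press screw (wheel and grip rise with it) in m: 0 lowest, 0.020 fully up, where the steel pad on its lower end meets the crosshead's underside, a hard stop. Each full turn counter-clockwise from above raises it 8 mm; it starts about 1.3 to 2.5 turns below the stop
- guard (a joint): opening angle of the clear guard in rad: 0 shut (front pane upright), 0.785 is 45 degrees, hard stop at 1.05. It weighs about 0.4 kg, falls shut from every angle when let go and needs about 2 N at the T-bar
- guard_hinge (a point): middle of the guard's hinge axis, 197 mm above the bench, straight above press_foot; the axis is level, along the press's y. Opening lifts the front up and back over the press
- guard_bar (a point): centre of the T-bar on the guard's front: a red cylinder 18 mm across, 46 mm long, flat ends, lying along the press's y, 36 mm out from the pane on a 12 mm stem. Shut, it is 158 mm in front of the hinge axis (press -x), 32 mm below it, 165 mm above the bench. The pane's top edge is 190 mm above the bench; the pane is 250 mm wide, its cheeks reach 203 mm
- die_centre (a point): centre (half-way up) of the steel pellet die standing on the press's lower platen under the screw, 56 mm across, 73 mm tall; it stays there
- bottle_centre (a point): centre of an amber reagent bottle with a black cap, 66 mm across, 150 mm tall, standing beside the press; a bystander
- mortar_centre (a point): centre of a white mortar bowl, 96 mm across, 45 mm tall, standing beside the press; a bystander
- vial_rack_centre (a point): centre of a green vial rack with small blue-capped vials, 70 x 100 x 46 mm, standing beside the press; a bystander

How it is judged:
On the way, in this order (a step that is already met when the one before it is completed fails the run):
1. the screw is wound fully up against its stop (value of joint spindle above 0.0185 m), for 0.2 s.
2. the guard is lifted to 45 degrees by the fingers (value of joint guard between 0.68 and 0.89 rad and contact force between the fingers and guard above 0.5 N), for 0.3 s.
At the end, for the whole second after the job is handed in: the screw is within 1.5 mm of its upper stop; the fingers hold the guard still, 45 degrees open (within 6 degrees); the die has moved less than 10 mm and the bottle, mortar and vial rack less than 20 mm (all of step 2 and value of joint spindle above 0.0185 m and velocity of joint guard between -0.08 and 0.08 rad/s and distance of die_centre from where it was at the start of the episode below 0.01 m and distance of each of bottle_centre, mortar_centre, vial_rack_centre from where it was at the start of the episode below 0.02 m); the arm keeps its last pose, push and grip.
It fails at once if the guard is lifted while the screw is still down (value of joint guard above 0.15 rad and value of joint spindle below 0.0183 m).
It fails at once if the die is disturbed (distance of die_centre from where it was at the start of the episode above 0.015 m).
It fails at once if the bottle, mortar or vial rack is knocked aside (distance of any of bottle_centre, mortar_centre, vial_rack_centre from where it was at the start of the episode above 0.03 m).
It also fails if it takes over 67 s, if anything falls off the work surface, if the arm or the gripper's body presses on something with over 40 N, if the wrist force passes 120 N, or if a joint passes its speed limit or range.

## Working session

There is one attempt and no reset: what is moved stays moved. The work goes in short steps, Python scripts to look and compute and a tool call to move; the robot and the scene stay as the last step left them, time stands still between calls to the robot, and variables do not carry over. Pictures are saved under pics/ and viewed, about 8 in all and at most 12, crops included, and the job is handed in when it is done.

Besides the shell and the picture viewer there is one more tool, called after "Emit:" by a JSON object that holds its "method" and its "body". apply_moves: Moves the arm, as the interface text tells. Its arguments: {"type":"object","properties":{"increments":{"type":"array"},"grip_force":{"type":"number"}},"required":["increments"]}

```bash
mkdir -p pics
python3 - <<'E'
from workcell import *
import cv2,numpy as np
s=sense();print({k:np.round(v,3) for k,v in s.items()})
a=[]
for n in("scene","top","wrist"):
    f=grab_frame(n);cv2.imwrite(f"pics/{n}0.png",f);a.append(f)
    c=calibration(n);print(n,{k:np.round(v,4).tolist() for k,v in c.items()})
cv2.imwrite("pics/m0.png",cv2.resize(np.vstack([np.hstack(a[:2]),]),(800,300)))
E
```

```text
{'time_s': np.float64(0.0), 'joint_pos': array([-1.443,  0.334,  0.04 ,  1.466, -0.013,  1.343, -0.059]), 'joint_vel': array([ 0.001, -0.001,  0.001,  0.001, -0.001, -0.001,  0.002]), 'effort': array([ 0.0000e+00, -6.5857e+01,  1.3660e+00, -4.0556e+01,  1.7000e-02,
        1.3000e-02,  0.0000e+00]), 'position': array([0.146, 0.633, 0.23 ]), 'tool_rot': array([-0.   ,  0.113,  0.994, -0.001]), 'force': array([ 0.208, -0.594,  0.752]), 'wrist_torque': array([-0.02 , -0.054,  0.06 ]), 'grip_width': np.float64(0.085)}
scene {'intrinsics': [[442.635, 0.0, 253.9264], [0.0, 442.635, 204.0765], [0.0, 0.0, 1.0]], 'rvec': [1.2227, 2.4393, -0.8428], 'tvec': [0.3316, -0.2572, 1.3957]}
top {'intrinsics': [[405.8303, 0.0, 253.6667], [0.0, 405.8303, 186.695], [0.0, 0.0, 1.0]], 'rvec': [2.1705, -2.2149, 0.1016], 'tvec': [0.0129, 0.5735, 1.1623]}
wrist {'intrinsics': [[297.3186, 0.0, 254.4478], [0.0, 297.3186, 190.1146], [0.0, 0.0, 1.0]], 'mount': [[0.0011, -0.9534, -0.3016, 0.0774], [1.0, 0.0012, -0.0003, -0.0005], [0.0006, -0.3016, 0.9534, -0.1422], [0.0, 0.0, 0.0, 1.0]]}
```

View pics/scene0.png

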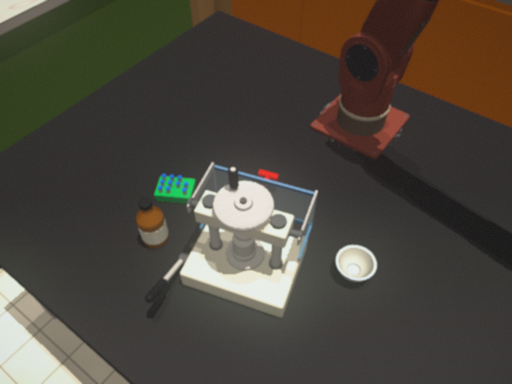

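View pics/top0.png

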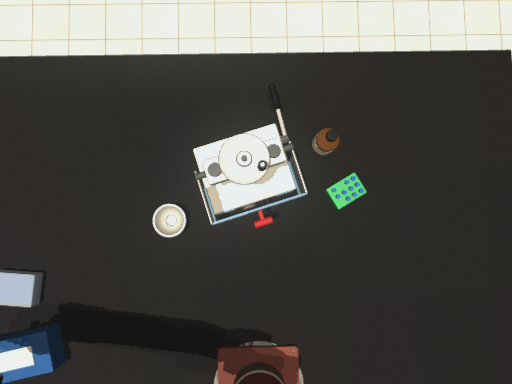

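The scene view shows the press from behind: wheel about (243,204), grip (233,177), red bar (268,174). In the top view the wheel is about (244,159), grip (262,165) and T-bar (263,221). The bottle and rack stand to the press's right, the mortar to its left.

```bash
cat > h.py <<'E'
import cv2,numpy as np
from scipy.spatial.transform import Rotation as R
from workcell import *
def ray(n,px):
    c=calibration(n);K=np.array(c["intrinsics"]);M=cv2.Rodrigues(np.array(c["rvec"]))[0];t=np.array(c["tvec"]).ravel()
    d=M.T@np.linalg.inv(K)@np.array([px[0],px[1],1.]);return -M.T@t,d/np.linalg.norm(d)
def onz(n,px,z):
    o,d=ray(n,px);return o+d*(z-o[2])/d[2]
def tri(p1,p2):
    (a,d),(b,e)=ray("scene",p1),ray("top",p2)
    s=np.linalg.lstsq(np.c_[d,-e],b-a,rcond=None)[0];p,q=a+s[0]*d,b+s[1]*e
    return (p+q)/2,np.linalg.norm(p-q)
def proj(n,P):
    c=calibration(n);return cv2.projectPoints(np.atleast_2d(np.array(P,float)),np.array(c["rvec"]),np.array(c["tvec"]),np.array(c["intrinsics"]),None)[0][:,0]
def blobs(m,amin=20):
    n,l,s,c=cv2.connectedComponentsWithStats(m.astype(np.uint8));return [(s[i],c[i],l==i) for i in range(1,n) if s[i,4]>=amin]
E
python3 - <<'E'
from h import *
T=cv2.imread("pics/top0.png").astype(int);S=cv2.imread("pics/scene0.png").astype(int)
for n,I in(("top",T),("scene",S)):
    b,g,r=I[...,0],I[...,1],I[...,2]
    for s,c,m in blobs((r>150)&(g<60)&(b<60)):
        ys,xs=np.nonzero(m);print(n,"red",s,c.round(1),cv2.minAreaRect(np.c_[xs,ys].astype(np.float32)),onz(n,c,.165).round(4))
t=cv2.resize(T[120:240,190:310].astype(np.uint8),(480,480),interpolation=cv2.INTER_CUBIC)
s=cv2.resize(S[155:275,180:300].astype(np.uint8),(320,320),interpolation=cv2.INTER_CUBIC)
s=cv2.resize(s,(320,320));o=np.zeros((480,800,3),np.uint8);o[:,:480]=t;o[:320,480:]=s
cv2.imwrite("pics/c1.png",o)
E
```

```text
top red [255 221  18   7  21] [263.3 224.1] ((263.6751708984375, 224.0955352783203), (1.2415318489074707, 17.72004508972168), 73.61045837402344) [ 0.4671 -0.0185  0.165 ]
scene red [259 169  20  11 110] [268.2 174.1] ((268.2923278808594, 174.2615203857422), (19.119863510131836, 6.49022912979126), 15.255120277404785) [ 0.4689 -0.0191  0.165 ]
```

View pics/c1.png

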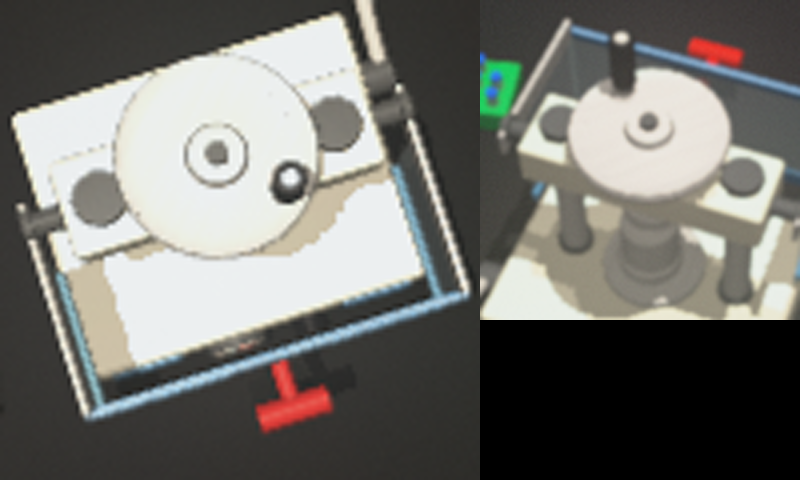

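The crops show, in top pixels, the hub top at (244.2,158.2), the grip top near (262.5,165) and the bar centre at (263.8,222.5). In scene pixels the hub top is at (243,200.8) and the grip top at (232.9,169.2). Next I triangulate these.

```bash
cat >> h.py <<'E'
def topimg():
    return cv2.imread("pics/top0.png")
E
python3 - <<'E'
from h import *
I=cv2.imread("pics/top0.png").astype(int);b,g,r=I[...,0],I[...,1],I[...,2]
for s,c,m in blobs((r>90)&(g<.5*r)&(b<.5*r),30):
    print("top red",s,c.round(1),onz("top",c,.165).round(4))
    # drop the stem: bar pixels furthest along -x press
    print("rows",[(y,np.nonzero(m[y])[0].min(),np.nonzero(m[y])[0].max()) for y in np.nonzero(m.any(1))[0]])
bar=onz("top",(263.8,222.5),.165)
hub,e1=tri((243,200.8),(244.25,158.25));gt,e2=tri((232.9,169.2),(262.5,165))
print("hub",hub.round(4),e1,"griptop",gt.round(4),e2,"bar",bar.round(4))
w=onz("top",(244.25,159),.253);print("wheel from circle",w.round(4))
hubt=onz("top",(244.25,158.25),.264);print("hub z.264",hubt.round(4), "gt@z.307",onz("top",(262.5,165),.307).round(4))
for B in(bar,np.array([.468,-.0188,0])):
    d=(hubt-B)[:2];print("dist",np.linalg.norm(d),"yaw",np.degrees(np.arctan2(d[1],d[0])))
# crosshead / base edges direction
m=((I.min(2)>150)).astype(np.uint8)
L=cv2.HoughLinesP(cv2.Canny(np.uint8(I),60,160),1,np.pi/360,25,minLineLength=35,maxLineGap=4)[:,0]
for l in L:
    if 180<l[0]<310 and 110<l[1]<240:
        p,q=onz("top",l[:2],.1)[:2],onz("top",l[2:],.1)[:2];print(l,np.degrees(np.arctan2(*(q-p)[::-1])).round(1))
from math import hypot
for n,px,z in(("bottle",(326,141),.15),("rack",(346,191),.04),("mortar",(170,220),.045)):print(n,onz("top",px,z).round(3))
E
```

```text
top red [254 210  19  18 178] [262.4 219.9] [ 0.4778 -0.0165  0.165 ]
rows [(np.int64(210), np.int64(260), np.int64(261)), (np.int64(211), np.int64(258), np.int64(262)), (np.int64(212), np.int64(258), np.int64(262)), (np.int64(213), np.int64(258), np.int64(262)), (np.int64(214), np.int64(258), np.int64(263)), (np.int64(215), np.int64(259), np.int64(263)), (np.int64(216), np.int64(259), np.int64(270)), (np.int64(217), np.int64(259), np.int64(271)), (np.int64(218), np.int64(260), np.int64(272)), (np.int64(219), np.int64(260), np.int64(272)), (np.int64(220), np.int64(257), np.int64(272)), (np.int64(221), np.int64(254), np.int64(272)), (np.int64(222), np.int64(254), np.int64(272)), (np.int64(223), np.int64(254), np.int64(270)), (np.int64(224), np.int64(254), np.int64(267)), (np.int64(225), np.int64(255), np.int64(264)), (np.int64(226), np.int64(255), np.int64(261)), (np.int64(227), np.int64(255), np.int64(258))]
hub [0.6233 0.0272 0.2554] 0.001652119347449939 griptop [ 0.6008 -0.0135  0.3019] 0.0011984279290399686 bar [ 0.4712 -0.0198  0.165 ]
wheel from circle [0.6224 0.0266 0.253 ]
hub z.264 [0.6225 0.0265 0.264 ] gt@z.307 [ 0.6005 -0.0138  0.307 ]
dist 0.1582820426473288 yaw 17.024394528692326
dist 0.16105988087714124 yaw 16.350114051059975
[210 222 307 191] -73.5
[234 208 305 186] -74.0
[213 224 307 194] -73.5
[193 151 213 218] -164.2
[193 148 282 120] -73.3
[259 170 295 155] -68.4
[275 123 295 188] -164.5
[194 172 211 224] -162.7
bottle [ 0.681 -0.189  0.15 ]
rack [ 0.555 -0.264  0.04 ]
mortar [0.482 0.24  0.045]
```

```bash
cat >> h.py <<'E'
C=np.array([.6228,.0267]);YAW=16.5
def go(p,yaw=YAW,base=None):
    """target TCP p (world), tool down, tool x at yaw+180 -> increments from current measured pose"""
    s=sense();q=s["tool_rot"];A=R.from_quat([q[1],q[2],q[3],q[0]])
    d=A.inv().apply(np.array(p)-s["position"])*100
    c,n=np.cos(np.radians(yaw)),np.sin(np.radians(yaw))
    B=R.from_matrix(np.array([[-c,-n,0],[-n,c,0],[0,0,-1.]]).T)
    print("cm",d.round(2),"rotvec deg",np.degrees((A.inv()*B).as_rotvec()).round(2))
E
python3 -c "
from h import *
go([.6005,-.0137,.35])"
```

```text
cm [-58.82 -52.81 -11.87] rotvec deg [-7.00e-02 -1.00e-02 -2.95e+01]
```

Emit:
{"method": "apply_moves", "body": {"increments": [{"fingers": 0.0, "dz": -5}, {"fingers": 0.2, "dz": -10}, {"fingers": 0.3, "dx": -3, "dy": -3, "dz": -12, "rz": -4}, {"fingers": 0.3, "dx": -6.5, "dy": -6, "dz": -12, "rz": -8}, {"fingers": 0.3, "dx": -10, "dy": -9, "dz": -12, "rz": -12}, {"fingers": 0.3, "dx": -13.5, "dy": -12, "dz": -12, "rz": -16}, {"fingers": 0.3, "dx": -17, "dy": -15, "dz": -12, "rz": -20}, {"fingers": 0.3, "dx": -20.5, "dy": -18, "dz": -12, "rz": -24}, {"fingers": 0.3, "dx": -24, "dy": -21.5, "dz": -12, "rz": -27}, {"fingers": 0.3, "dx": -27.5, "dy": -24.7, "dz": -12, "rz": -29.5}]}}

```text
invalid input at $.increments[0]: expected keys fingers, dx, dy, dz, rx, ry, rz
```

```bash
python3 -c "
from h import *
go([.6005,-.0137,.35]);s=sense();print(s['joint_pos'].round(2),s['grip_width'])"
```

```text
cm [-58.82 -52.81 -11.87] rotvec deg [-7.00e-02 -1.00e-02 -2.95e+01]
[-1.44  0.33  0.04  1.47 -0.01  1.34 -0.06] 0.08538087024501634
```

Emit:
{"method": "apply_moves", "body": {"increments": [{"fingers": 0, "dx": 0, "dy": 0, "dz": -5, "rx": 0, "ry": 0, "rz": 0}, {"fingers": 0.2, "dx": 0, "dy": 0, "dz": -10, "rx": 0, "ry": 0, "rz": 0}, {"fingers": 0.3, "dx": -3, "dy": -3, "dz": -12, "rx": 0, "ry": 0, "rz": -4}, {"fingers": 0.3, "dx": -6.5, "dy": -6, "dz": -12, "rx": 0, "ry": 0, "rz": -8}, {"fingers": 0.3, "dx": -10, "dy": -9, "dz": -12, "rx": 0, "ry": 0, "rz": -12}, {"fingers": 0.3, "dx": -13.5, "dy": -12, "dz": -12, "rx": 0, "ry": 0, "rz": -16}, {"fingers": 0.3, "dx": -17, "dy": -15, "dz": -12, "rx": 0, "ry": 0, "rz": -20}, {"fingers": 0.3, "dx": -20.5, "dy": -18, "dz": -12, "rx": 0, "ry": 0, "rz": -24}, {"fingers": 0.3, "dx": -24, "dy": -21.5, "dz": -12, "rx": 0, "ry": 0, "rz": -27}, {"fingers": 0.3, "dx": -27.5, "dy": -24.7, "dz": -12, "rx": 0, "ry": 0, "rz": -29.5}]}}

```text
time_s: 1.15
position: [0.3593, 0.3287, 0.3512]
tool_rot: [-0.0, -0.144, 0.99, 0.0]
force: [1.1, -0.0, 0.2]
grip_width: 0.0598
```

```bash
python3 -c "
from h import *
go([.6005,-.0137,.35]);s=sense();print(s['joint_pos'].round(2),s['grip_width'])"
```

```text
cm [-13.32 -39.71   0.12] rotvec deg [ 0.01 -0.01  0.12]
[-1.09 -0.05  0.25  1.66  0.01  1.53  1.02] 0.05975450147114155
```

Emit:
{"method": "apply_moves", "body": {"increments": [{"fingers": 0.3, "dx": -1.3, "dy": -4, "dz": 0, "rx": 0, "ry": 0, "rz": 0}, {"fingers": 0.3, "dx": -2.7, "dy": -8, "dz": 0, "rx": 0, "ry": 0, "rz": 0}, {"fingers": 0.3, "dx": -4, "dy": -12, "dz": 0, "rx": 0, "ry": 0, "rz": 0}, {"fingers": 0.3, "dx": -5.3, "dy": -16, "dz": 0, "rx": 0, "ry": 0, "rz": 0}, {"fingers": 0.3, "dx": -6.7, "dy": -20, "dz": 0, "rx": 0, "ry": 0, "rz": 0}, {"fingers": 0.3, "dx": -8, "dy": -24, "dz": 0, "rx": 0, "ry": 0, "rz": 0}, {"fingers": 0.3, "dx": -9.3, "dy": -28, "dz": 0, "rx": 0, "ry": 0, "rz": 0}, {"fingers": 0.3, "dx": -10.7, "dy": -32, "dz": 0, "rx": 0, "ry": 0, "rz": 0}, {"fingers": 0.3, "dx": -12, "dy": -36, "dz": 0, "rx": 0, "ry": 0, "rz": 0}, {"fingers": 0.3, "dx": -13.3, "dy": -39.7, "dz": 0, "rx": 0, "ry": 0, "rz": 0}]}}

```text
time_s: 2.15
position: [0.5995, -0.0138, 0.3513]
tool_rot: [0.0, -0.144, 0.99, -0.0]
force: [0.9, 0.7, -0.4]
grip_width: 0.0601
```

```bash
python3 -c "
from h import *
go([.6005,-.0137,.265]);s=sense();print(s['joint_pos'].round(2),s['position'],s['grip_width'])
f=grab_frame('wrist');g=grab_frame('scene');cv2.imwrite('pics/w1.png',np.hstack([cv2.resize(f,(400,300)),cv2.resize(g[100:300,130:397],(400,300))]))
"
```

```text
cm [-0.09 -0.02  8.63] rotvec deg [-0.01  0.    0.  ]
[-0.62  0.22  0.7   1.42 -0.14  1.55  1.93] [ 0.59954282 -0.0137549   0.35130036] 0.060068605388596194
```

View pics/w1.png

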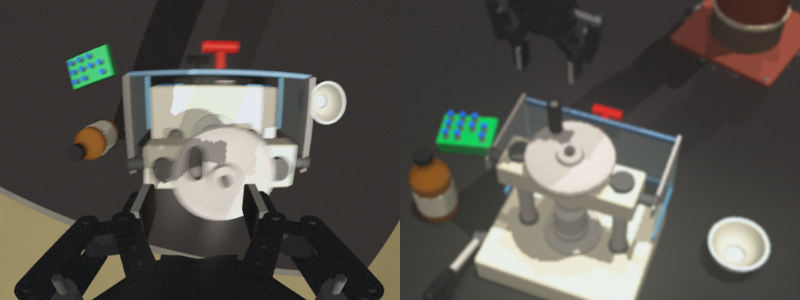

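The wrist view shows the fingers straddling the grip near (197,160). In the scene crop the fingers appear above the press. I check the projection before descending.

```bash
python3 -c "
from h import *
p=sense()['position'];P=proj('scene',[p,p+[0,0,.008],[.6005,-.0137,.302],[*C,.25]])
print(P.round(1),'crop',((P-[130,100])*1.5+[400,0]).round(0))
print(ray('scene',(250,200))[0])
"
```

```text
[[229.9 150.4]
 [229.7 147.4]
 [232.6 169. ]
 [242.6 202.2]] crop [[550.  76.]
 [550.  71.]
 [554. 103.]
 [569. 153.]]
[1.04359981 0.37667633 0.94507371]
```

The projection agrees with the picture, so I descend and grip.

Emit:
{"method": "apply_moves", "body": {"grip_force": 30, "increments": [{"fingers": 0.3, "dx": -0.1, "dy": 0, "dz": 3, "rx": 0, "ry": 0, "rz": 0}, {"fingers": 0.3, "dx": -0.1, "dy": 0, "dz": 6, "rx": 0, "ry": 0, "rz": 0}, {"fingers": 0.3, "dx": -0.1, "dy": 0, "dz": 8.5, "rx": 0, "ry": 0, "rz": 0}, {"fingers": 0.3, "dx": -0.1, "dy": 0, "dz": 8.6, "rx": 0, "ry": 0, "rz": 0}, {"fingers": 0.6, "dx": -0.1, "dy": 0, "dz": 8.6, "rx": 0, "ry": 0, "rz": 0}, {"fingers": 0.9, "dx": -0.1, "dy": 0, "dz": 8.6, "rx": 0, "ry": 0, "rz": 0}, {"fingers": 1, "dx": -0.1, "dy": 0, "dz": 8.6, "rx": 0, "ry": 0, "rz": 0}, {"fingers": 1, "dx": -0.1, "dy": 0, "dz": 8.6, "rx": 0, "ry": 0, "rz": 0}, {"fingers": 1, "dx": -0.1, "dy": 0, "dz": 8.6, "rx": 0, "ry": 0, "rz": 0}]}}

```text
time_s: 3.15
position: [0.6006, -0.0121, 0.267]
tool_rot: [0.001, -0.143, 0.99, -0.0]
force: [-0.9, -1.2, 6.8]
grip_width: 0.0194
```

```bash
cat >> h.py <<'E'
def circ(a0,da,n,r=.046,dz=None):
    """increments (cm) along a ccw circle from world angle a0 deg, tool frame at yaw YAW"""
    y=np.radians(YAW);ex=np.array([-np.cos(y),-np.sin(y)]);ey=np.array([-np.sin(y),np.cos(y)])
    p=lambda a:r*np.array([np.cos(np.radians(a)),np.sin(np.radians(a))])
    for k in range(1,n+1):
        d=p(a0+k*da)-p(a0);print(k,round(100*d@ex,2),round(100*d@ey,2),round(-.8*k*da/360,2))
E
python3 -c "
from h import *
s=sense();print(s['position'],s['force'],s['grip_width'])
d=s['position'][:2]-C;a=np.degrees(np.arctan2(d[1],d[0]));print(np.linalg.norm(d),a)
circ(a,15,10)"
```

```text
[ 0.60057456 -0.01209342  0.26704081] [-0.89802824 -1.18999389  6.7703383 ] 0.01938747749726244
0.0447090583735155 -119.80915996818898
1 -0.94 -0.75 -0.03
2 -2.03 -1.24 -0.07
3 -3.22 -1.42 -0.1
4 -4.41 -1.29 -0.13
5 -5.53 -0.86 -0.17
6 -6.5 -0.15 -0.2
7 -7.26 0.79 -0.23
8 -7.74 1.89 -0.27
9 -7.92 3.07 -0.3
10 -7.8 4.27 -0.33
```

Emit:
{"method": "apply_moves", "body": {"increments": [{"fingers": 1, "dx": -0.94, "dy": -0.75, "dz": -0.03, "rx": 0, "ry": 0, "rz": 0}, {"fingers": 1, "dx": -2.03, "dy": -1.24, "dz": -0.07, "rx": 0, "ry": 0, "rz": 0}, {"fingers": 1, "dx": -3.22, "dy": -1.42, "dz": -0.1, "rx": 0, "ry": 0, "rz": 0}, {"fingers": 1, "dx": -4.41, "dy": -1.29, "dz": -0.13, "rx": 0, "ry": 0, "rz": 0}, {"fingers": 1, "dx": -5.53, "dy": -0.86, "dz": -0.17, "rx": 0, "ry": 0, "rz": 0}, {"fingers": 1, "dx": -6.5, "dy": -0.15, "dz": -0.2, "rx": 0, "ry": 0, "rz": 0}, {"fingers": 1, "dx": -7.26, "dy": 0.79, "dz": -0.23, "rx": 0, "ry": 0, "rz": 0}, {"fingers": 1, "dx": -7.74, "dy": 1.89, "dz": -0.27, "rx": 0, "ry": 0, "rz": 0}, {"fingers": 1, "dx": -7.92, "dy": 3.07, "dz": -0.3, "rx": 0, "ry": 0, "rz": 0}, {"fingers": 1, "dx": -7.8, "dy": 4.27, "dz": -0.33, "rx": 0, "ry": 0, "rz": 0}]}}

```text
time_s: 4.15
position: [0.6636, 0.0503, 0.2704]
tool_rot: [0.001, -0.143, 0.99, -0.001]
force: [-2.4, -4.5, 7.1]
grip_width: 0.0192
```

```bash
cat > st.py <<'E'
from h import *
import sys
s=sense();d=s['position'][:2]-C;a=np.degrees(np.arctan2(d[1],d[0]))
print(s['position'].round(4),s['force'].round(1),s['wrist_torque'].round(2),s['grip_width'],"r",np.linalg.norm(d).round(4),"ang",a.round(1))
u=d/np.linalg.norm(d);print("radial F",s['force'][:2]@u,"tang F",s['force'][:2]@[-u[1],u[0]],s['joint_pos'].round(2))
circ(float(sys.argv[1]) if len(sys.argv)>1 else a,float(sys.argv[2]) if len(sys.argv)>2 else 18,10)
E
python3 st.py 30.2 18
```

```text
[0.6636 0.0503 0.2704] [-2.4 -4.5  7.1] [-1.13  0.41  0.03] 0.019202409416428 r 0.0471 ang 30.1
radial F -4.336713334362356 tang F -2.7221731510432234 [-0.62  0.4   0.66  1.39 -0.24  1.43  1.89]
1 0.56 1.33 -0.04
2 1.49 2.42 -0.08
3 2.72 3.17 -0.12
4 4.12 3.5 -0.16
5 5.56 3.38 -0.2
6 6.89 2.82 -0.24
7 7.98 1.89 -0.28
8 8.73 0.66 -0.32
9 9.06 -0.74 -0.36
10 8.94 -2.18 -0.4
```

Emit:
{"method": "apply_moves", "body": {"increments": [{"fingers": 1, "dx": 0.56, "dy": 1.33, "dz": -0.04, "rx": 0, "ry": 0, "rz": 0}, {"fingers": 1, "dx": 1.49, "dy": 2.42, "dz": -0.08, "rx": 0, "ry": 0, "rz": 0}, {"fingers": 1, "dx": 2.72, "dy": 3.17, "dz": -0.12, "rx": 0, "ry": 0, "rz": 0}, {"fingers": 1, "dx": 4.12, "dy": 3.5, "dz": -0.16, "rx": 0, "ry": 0, "rz": 0}, {"fingers": 1, "dx": 5.56, "dy": 3.38, "dz": -0.2, "rx": 0, "ry": 0, "rz": 0}, {"fingers": 1, "dx": 6.89, "dy": 2.82, "dz": -0.24, "rx": 0, "ry": 0, "rz": 0}, {"fingers": 1, "dx": 7.98, "dy": 1.89, "dz": -0.28, "rx": 0, "ry": 0, "rz": 0}, {"fingers": 1, "dx": 8.73, "dy": 0.66, "dz": -0.32, "rx": 0, "ry": 0, "rz": 0}, {"fingers": 1, "dx": 9.06, "dy": -0.74, "dz": -0.36, "rx": 0, "ry": 0, "rz": 0}, {"fingers": 1, "dx": 8.94, "dy": -2.18, "dz": -0.4, "rx": 0, "ry": 0, "rz": 0}]}}

```text
time_s: 5.15
position: [0.5828, 0.0056, 0.2743]
tool_rot: [0.001, -0.144, 0.99, 0.001]
force: [2.1, 5.3, 7.8]
grip_width: 0.0194
```

```bash
python3 st.py 210.2 18
```

```text
[0.5828 0.0056 0.2743] [2.1 5.3 7.8] [ 1.22 -0.42 -0.01] 0.01940446018028711 r 0.0452 ang -152.1
radial F -4.3327636132570335 tang F -3.7448965402171726 [-0.68  0.2   0.7   1.6  -0.13  1.39  1.89]
1 -0.56 -1.33 -0.04
2 -1.49 -2.42 -0.08
3 -2.72 -3.17 -0.12
4 -4.12 -3.5 -0.16
5 -5.56 -3.38 -0.2
6 -6.89 -2.82 -0.24
7 -7.98 -1.89 -0.28
8 -8.73 -0.66 -0.32
9 -9.06 0.74 -0.36
10 -8.94 2.18 -0.4
```

Emit:
{"method": "apply_moves", "body": {"increments": [{"fingers": 1, "dx": -0.56, "dy": -1.33, "dz": -0.04, "rx": 0, "ry": 0, "rz": 0}, {"fingers": 1, "dx": -1.49, "dy": -2.42, "dz": -0.08, "rx": 0, "ry": 0, "rz": 0}, {"fingers": 1, "dx": -2.72, "dy": -3.17, "dz": -0.12, "rx": 0, "ry": 0, "rz": 0}, {"fingers": 1, "dx": -4.12, "dy": -3.5, "dz": -0.16, "rx": 0, "ry": 0, "rz": 0}, {"fingers": 1, "dx": -5.56, "dy": -3.38, "dz": -0.2, "rx": 0, "ry": 0, "rz": 0}, {"fingers": 1, "dx": -6.89, "dy": -2.82, "dz": -0.24, "rx": 0, "ry": 0, "rz": 0}, {"fingers": 1, "dx": -7.98, "dy": -1.89, "dz": -0.28, "rx": 0, "ry": 0, "rz": 0}, {"fingers": 1, "dx": -8.73, "dy": -0.66, "dz": -0.32, "rx": 0, "ry": 0, "rz": 0}]}}

```text
time_s: 5.95
position: [0.669, 0.0218, 0.2774]
tool_rot: [0.0, -0.142, 0.99, -0.001]
force: [-6.2, -3.1, 11.3]
grip_width: 0.0194
```

```bash
python3 st.py -5.8 18
```

```text
[0.669  0.0218 0.2774] [-6.2 -3.1 11.3] [-0.65  1.37  0.02] 0.019413334103627913 r 0.0464 ang -6.1
radial F -5.8203315959664055 tang F -3.781507850997778 [-0.59  0.41  0.69  1.37 -0.26  1.45  1.95]
1 -0.33 1.4 -0.04
2 -0.21 2.83 -0.08
3 0.34 4.16 -0.12
4 1.28 5.25 -0.16
5 2.51 6.0 -0.2
6 3.91 6.33 -0.24
7 5.35 6.21 -0.28
8 6.67 5.66 -0.32
9 7.76 4.72 -0.36
10 8.51 3.49 -0.4
```

Emit:
{"method": "apply_moves", "body": {"increments": [{"fingers": 1, "dx": -0.33, "dy": 1.4, "dz": -0.04, "rx": 0, "ry": 0, "rz": 0}, {"fingers": 1, "dx": -0.21, "dy": 2.83, "dz": -0.08, "rx": 0, "ry": 0, "rz": 0}, {"fingers": 1, "dx": 0.34, "dy": 4.16, "dz": -0.12, "rx": 0, "ry": 0, "rz": 0}, {"fingers": 1, "dx": 1.28, "dy": 5.25, "dz": -0.16, "rx": 0, "ry": 0, "rz": 0}, {"fingers": 1, "dx": 2.51, "dy": 6.0, "dz": -0.2, "rx": 0, "ry": 0, "rz": 0}, {"fingers": 1, "dx": 3.91, "dy": 6.33, "dz": -0.24, "rx": 0, "ry": 0, "rz": 0}, {"fingers": 1, "dx": 5.35, "dy": 6.21, "dz": -0.28, "rx": 0, "ry": 0, "rz": 0}, {"fingers": 1, "dx": 6.67, "dy": 5.66, "dz": -0.32, "rx": 0, "ry": 0, "rz": 0}]}}

```text
time_s: 6.75
position: [0.5893, 0.0593, 0.2807]
tool_rot: [0.002, -0.144, 0.99, 0.0]
force: [7.0, -1.1, 6.5]
grip_width: 0.0192
```

```bash
python3 st.py 138.2 15
```

```text
[0.5893 0.0593 0.2807] [ 7.  -1.1  6.5] [-0.42 -1.67  0.04] 0.019246608123158388 r 0.0467 ang 135.8
radial F -5.790681420113355 tang F -4.14401993493779 [-0.76  0.22  0.69  1.57 -0.14  1.4   1.81]
1 0.93 -0.76 -0.03
2 1.63 -1.73 -0.07
3 2.06 -2.86 -0.1
4 2.18 -4.05 -0.13
5 1.99 -5.24 -0.17
6 1.5 -6.33 -0.2
7 0.74 -7.26 -0.23
8 -0.24 -7.96 -0.27
9 -1.36 -8.39 -0.3
10 -2.55 -8.51 -0.33
```

Emit:
{"method": "apply_moves", "body": {"increments": [{"fingers": 1, "dx": 0.93, "dy": -0.76, "dz": -0.03, "rx": 0, "ry": 0, "rz": 0}, {"fingers": 1, "dx": 1.63, "dy": -1.73, "dz": -0.07, "rx": 0, "ry": 0, "rz": 0}, {"fingers": 1, "dx": 2.06, "dy": -2.86, "dz": -0.1, "rx": 0, "ry": 0, "rz": 0}, {"fingers": 1, "dx": 2.18, "dy": -4.05, "dz": -0.13, "rx": 0, "ry": 0, "rz": 0}, {"fingers": 1, "dx": 1.99, "dy": -5.24, "dz": -0.17, "rx": 0, "ry": 0, "rz": 0}, {"fingers": 1, "dx": 1.5, "dy": -6.33, "dz": -0.2, "rx": 0, "ry": 0, "rz": 0}]}}

```text
time_s: 7.35
position: [0.5921, -0.0061, 0.2827]
tool_rot: [0.001, -0.144, 0.99, 0.001]
force: [-1.1, 3.8, 10.3]
grip_width: 0.0188
```

```bash
python3 st.py 228.2 12
```

```text
[ 0.5921 -0.0061  0.2827] [-1.1  3.8 10.3] [ 1.02  0.23 -0.02] 0.01884243604796429 r 0.0449 ang -133.1
radial F -2.030076974986978 tang F -3.4003896288579862 [-0.67  0.22  0.73  1.56 -0.15  1.41  1.93]
1 -0.59 -0.76 -0.03
2 -1.32 -1.38 -0.05
3 -2.17 -1.84 -0.08
4 -3.09 -2.11 -0.11
5 -4.05 -2.18 -0.13
6 -5.0 -2.05 -0.16
7 -5.91 -1.73 -0.19
8 -6.73 -1.22 -0.21
9 -7.42 -0.56 -0.24
10 -7.96 0.24 -0.27
```

Emit:
{"method": "apply_moves", "body": {"increments": [{"fingers": 1, "dx": -0.59, "dy": -0.76, "dz": -0.03, "rx": 0, "ry": 0, "rz": 0}, {"fingers": 1, "dx": -1.32, "dy": -1.38, "dz": -0.05, "rx": 0, "ry": 0, "rz": 0}, {"fingers": 1, "dx": -2.17, "dy": -1.84, "dz": -0.08, "rx": 0, "ry": 0, "rz": 0}, {"fingers": 1, "dx": -3.09, "dy": -2.11, "dz": -0.11, "rx": 0, "ry": 0, "rz": 0}]}}

```text
time_s: 7.75
position: [0.6279, -0.0179, 0.2837]
tool_rot: [0.0, -0.143, 0.99, 0.001]
force: [-5.2, 2.5, 12.0]
grip_width: 0.0194
```

```bash
python3 st.py 276.2 12
```

```text
[ 0.6279 -0.0179  0.2837] [-5.2  2.5 12. ] [ 0.63  0.84 -0.06] 0.01941887156758602 r 0.0449 ang -83.4
radial F -3.0713124758003074 tang F -4.887193966373426 [-0.61  0.32  0.73  1.47 -0.21  1.43  1.99]
1 -0.96 -0.07 -0.03
2 -1.91 0.06 -0.05
3 -2.82 0.38 -0.08
4 -3.64 0.89 -0.11
5 -4.33 1.55 -0.13
6 -4.87 2.35 -0.16
7 -5.24 3.23 -0.19
8 -5.41 4.18 -0.21
9 -5.38 5.14 -0.24
10 -5.15 6.08 -0.27
```

Emit:
{"method": "apply_moves", "body": {"increments": [{"fingers": 1, "dx": -0.96, "dy": -0.07, "dz": -0.03, "rx": 0, "ry": 0, "rz": 0}, {"fingers": 1, "dx": -1.91, "dy": 0.06, "dz": -0.05, "rx": 0, "ry": 0, "rz": 0}, {"fingers": 1, "dx": -2.82, "dy": 0.38, "dz": -0.08, "rx": 0, "ry": 0, "rz": 0}, {"fingers": 1, "dx": -3.64, "dy": 0.89, "dz": -0.11, "rx": 0, "ry": 0, "rz": 0}]}}

```text
time_s: 8.15
position: [0.6602, 0.0003, 0.2848]
tool_rot: [0.0, -0.143, 0.99, -0.0]
force: [-5.6, -0.4, 10.1]
grip_width: 0.0194
```

```bash
python3 st.py 324.2 12
```

```text
[6.602e-01 3.000e-04 2.848e-01] [-5.6 -0.4 10.1] [-0.05  1.21 -0.01] 0.01944877839821655 r 0.0457 ang -35.2
radial F -4.366916078136061 tang F -3.517186694470395 [-0.59  0.39  0.72  1.38 -0.26  1.46  1.98]
1 -0.7 0.66 -0.03
2 -1.24 1.46 -0.05
3 -1.6 2.35 -0.08
4 -1.77 3.29 -0.11
5 -1.75 4.26 -0.13
6 -1.52 5.19 -0.16
7 -1.1 6.06 -0.19
8 -0.51 6.82 -0.21
9 0.22 7.44 -0.24
10 1.07 7.9 -0.27
```

Emit:
{"method": "apply_moves", "body": {"increments": [{"fingers": 1, "dx": -0.7, "dy": 0.66, "dz": -0.03, "rx": 0, "ry": 0, "rz": 0}, {"fingers": 1, "dx": -1.24, "dy": 1.46, "dz": -0.05, "rx": 0, "ry": 0, "rz": 0}, {"fingers": 1, "dx": -1.6, "dy": 2.35, "dz": -0.08, "rx": 0, "ry": 0, "rz": 0}, {"fingers": 1, "dx": -1.77, "dy": 3.29, "dz": -0.11, "rx": 0, "ry": 0, "rz": 0}]}}

```text
time_s: 8.55
position: [0.6685, 0.0363, 0.2859]
tool_rot: [0.001, -0.143, 0.99, -0.001]
force: [-0.8, -2.8, 7.6]
grip_width: 0.0193
```

```bash
python3 st.py 12.2 12
```

```text
[0.6685 0.0363 0.2859] [-0.8 -2.8  7.6] [-0.81  0.06 -0.02] 0.019262833890348875 r 0.0467 ang 11.9
radial F -1.3867718400027074 tang F -2.540457045459465 [-0.62  0.41  0.71  1.36 -0.26  1.47  1.93]
1 0.03 0.96 -0.03
2 0.26 1.9 -0.05
3 0.67 2.76 -0.08
4 1.26 3.52 -0.11
5 1.99 4.14 -0.13
6 2.84 4.6 -0.16
7 3.76 4.87 -0.19
8 4.72 4.94 -0.21
9 5.68 4.81 -0.24
10 6.58 4.49 -0.27
```

Emit:
{"method": "apply_moves", "body": {"increments": [{"fingers": 1, "dx": 0.03, "dy": 0.96, "dz": -0.03, "rx": 0, "ry": 0, "rz": 0}, {"fingers": 1, "dx": 0.26, "dy": 1.9, "dz": -0.05, "rx": 0, "ry": 0, "rz": 0}, {"fingers": 1, "dx": 0.67, "dy": 2.76, "dz": -0.08, "rx": 0, "ry": 0, "rz": 0}]}}

```text
time_s: 8.85
position: [0.6553, 0.0607, 0.2865]
tool_rot: [0.003, -0.143, 0.99, -0.001]
force: [10.7, -5.5, 1.3]
grip_width: 0.0197
```

```bash
python3 st.py 48.2 12
```

```text
[0.6553 0.0607 0.2865] [10.7 -5.5  1.3] [-1.19 -2.22 -0.03] 0.019711907933155255 r 0.0471 ang 46.3
radial F 3.4746982611946504 tang F -11.532514252161322 [-0.67  0.38  0.71  1.39 -0.24  1.45  1.88]
1 0.59 0.76 -0.03
2 1.32 1.38 -0.05
3 2.17 1.84 -0.08
4 3.09 2.11 -0.11
5 4.05 2.18 -0.13
6 5.0 2.05 -0.16
7 5.91 1.73 -0.19
8 6.73 1.22 -0.21
9 7.42 0.56 -0.24
10 7.96 -0.24 -0.27
```

Tangential force jumped to 11.5 N, which is likely the stop. I push a little further and hold to confirm.

Emit:
{"method": "apply_moves", "body": {"increments": [{"fingers": 1, "dx": 0.59, "dy": 0.76, "dz": 0, "rx": 0, "ry": 0, "rz": 0}, {"fingers": 1, "dx": 0.59, "dy": 0.76, "dz": 0, "rx": 0, "ry": 0, "rz": 0}, {"fingers": 1, "dx": 0.59, "dy": 0.76, "dz": 0, "rx": 0, "ry": 0, "rz": 0}]}}

```text
time_s: 9.15
position: [0.6491, 0.0598, 0.2867]
tool_rot: [0.004, -0.139, 0.99, -0.005]
force: [18.1, -18.6, -1.4]
grip_width: 0.0192
```

```bash
python3 st.py 60 12|head -2; python3 -c "
from h import *
g=grab_frame('scene');w=grab_frame('wrist');cv2.imwrite('pics/s2.png',np.hstack([cv2.resize(g[130:280,160:310],(400,400)),cv2.resize(w,(400,400))]))"
```

```text
[0.6491 0.0598 0.2867] [ 18.1 -18.6  -1.4] [-3.87 -3.9  -0.17] 0.019161359799591333 r 0.0423 ang 51.5
radial F -3.225673986521223 tang F -25.762140501020898 [-0.69  0.36  0.71  1.41 -0.23  1.45  1.86]
```

View pics/s2.png

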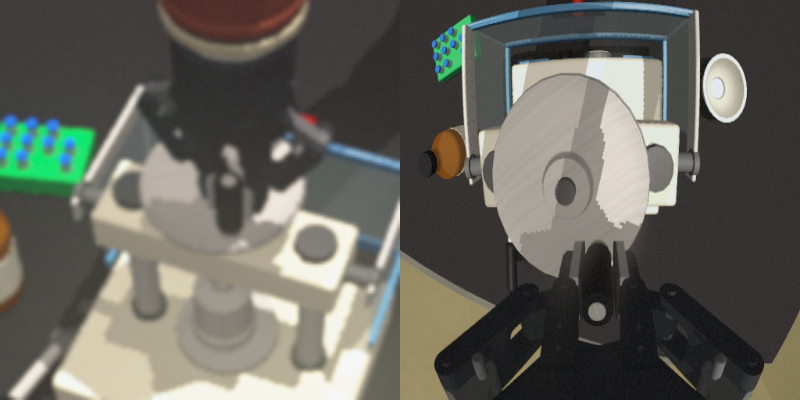

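The scene crop shows the wheel raised and the screw collar against the crosshead, with the gripper still on the grip. The wrist view shows the guard still shut. Force built up to 26 N without further rotation after about 2.46 turns and 19.7 mm of rise, so this is the stop. I unload, release and rise.

Emit:
{"method": "apply_moves", "body": {"increments": [{"fingers": 1, "dx": -0.5, "dy": -0.7, "dz": 0, "rx": 0, "ry": 0, "rz": 0}, {"fingers": 0.6, "dx": -0.5, "dy": -0.7, "dz": 0, "rx": 0, "ry": 0, "rz": 0}, {"fingers": 0.4, "dx": -0.5, "dy": -0.7, "dz": 0, "rx": 0, "ry": 0, "rz": 0}, {"fingers": 0.4, "dx": -0.5, "dy": -0.7, "dz": 0, "rx": 0, "ry": 0, "rz": 0}, {"fingers": 0.4, "dx": -0.5, "dy": -0.7, "dz": -3, "rx": 0, "ry": 0, "rz": 0}, {"fingers": 0.4, "dx": -0.5, "dy": -0.7, "dz": -6, "rx": 0, "ry": 0, "rz": 0}, {"fingers": 0.3, "dx": -0.5, "dy": -0.7, "dz": -9, "rx": 0, "ry": 0, "rz": 0}, {"fingers": 0.2, "dx": -0.5, "dy": -0.7, "dz": -9, "rx": 0, "ry": 0, "rz": 0}]}}

```text
time_s: 10.05
position: [0.6534, 0.0635, 0.3795]
tool_rot: [0.003, -0.144, 0.99, 0.0]
force: [-0.9, -0.6, 0.6]
grip_width: 0.0683
```

```bash
python3 -c "
from h import *
s=sense();print(s['position'],s['force'],s['grip_width'])
go([.4715,-.0182,.38]);g=grab_frame('scene');cv2.imwrite('pics/s3.png',g)
print(ray('wrist',(0,0)) if 0 else '')
P=np.array([.4715,-.0182]);d=P-C;print(np.linalg.norm(d))"
```

```text
[0.6533556  0.06354217 0.37949497] [-0.87623373 -0.55682245  0.56314102] 0.06831047668582416
cm [19.76 -2.64 -0.17] rotvec deg [0.   0.33 0.09]

0.1578217348783114
```

Emit:
{"method": "apply_moves", "body": {"increments": [{"fingers": 0, "dx": 4, "dy": -0.6, "dz": 0, "rx": 0, "ry": 0.1, "rz": 0}, {"fingers": 0, "dx": 8, "dy": -1.2, "dz": 0, "rx": 0, "ry": 0.2, "rz": 0}, {"fingers": 0, "dx": 12, "dy": -1.8, "dz": 0, "rx": 0, "ry": 0.3, "rz": 0.1}, {"fingers": 0, "dx": 16, "dy": -2.3, "dz": 0, "rx": 0, "ry": 0.3, "rz": 0.1}, {"fingers": 0, "dx": 19.8, "dy": -2.6, "dz": 0, "rx": 0, "ry": 0.3, "rz": 0.1}, {"fingers": 0, "dx": 19.8, "dy": -2.6, "dz": 4, "rx": 0, "ry": 0.3, "rz": 0.1}, {"fingers": 0, "dx": 19.8, "dy": -2.6, "dz": 8, "rx": 0, "ry": 0.3, "rz": 0.1}, {"fingers": 0, "dx": 19.8, "dy": -2.6, "dz": 12, "rx": 0, "ry": 0.3, "rz": 0.1}, {"fingers": 0, "dx": 19.8, "dy": -2.6, "dz": 15, "rx": 0, "ry": 0.3, "rz": 0.1}, {"fingers": 0, "dx": 19.8, "dy": -2.6, "dz": 15, "rx": 0, "ry": 0.3, "rz": 0.1}]}}

```text
time_s: 11.1
position: [0.4669, -0.0179, 0.2211]
tool_rot: [-0.006, -0.143, 0.99, -0.001]
force: [0.1, -0.5, -0.0]
grip_width: 0.085
```

```bash
python3 -c "
from h import *
s=sense();print(s['position'],s['force'],s['grip_width'],s['joint_pos'].round(2))
f=grab_frame('wrist').astype(int);cv2.imwrite('pics/w4.png',f)
c=calibration('wrist');K=np.array(c['intrinsics']);M=np.array(c['mount'])
b,g,r=f[...,0],f[...,1],f[...,2]
q=s['tool_rot'];A=R.from_quat([q[1],q[2],q[3],q[0]]).as_matrix()
for st,ct,m in blobs((r>80)&(g<.5*r)&(b<.5*r),60):
    u=(ct-K[:2,2])/K[0,0];th=np.hypot(*u);d=np.r_[np.sin(th)*u/th,np.cos(th)]
    o=A@M[:3,3]+s['position'];d=A@M[:3,:3]@d;print(st,ct,(o+d*(.165-o[2])/d[2]).round(4))
go([.4715,-.0182,.146])
g=grab_frame('scene');cv2.imwrite('pics/v4.png',np.hstack([cv2.resize(f.astype(np.uint8),(400,300)),cv2.resize(g[100:250,180:380],(400,300))]))
"
```

```text
[ 0.46687593 -0.01792059  0.22107622] [ 0.09359465 -0.47205211 -0.01494465] 0.08501766680025029 [-0.81 -0.08  0.73  1.93  0.05  1.29  1.76]
[ 221  206   66   55 1946] [253.40647482 224.23843782] [ 0.4771 -0.016   0.165 ]
cm [-0.37 -0.11  7.76] rotvec deg [ 0.01 -0.53 -0.04][ WARN:0@2.985] global loadsave.cpp:1063 imwrite_ Unsupported depth image for selected encoder is fallbacked to CV_8U.
```

View pics/v4.png

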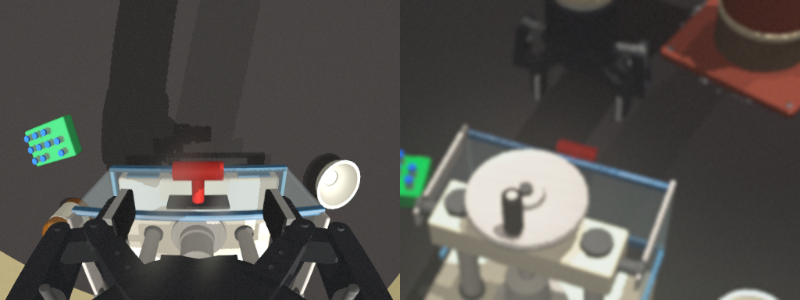

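The wrist view shows the T-bar at (198,171) in the crop, centred between the open fingers, with the guard shut. The ray agrees with my estimate once the stem's pull on the centroid is allowed for. The scene crop shows the wheel left up, so I descend and close on the bar's flat ends.

Emit:
{"method": "apply_moves", "body": {"grip_force": 50, "increments": [{"fingers": 0, "dx": -0.5, "dy": -0.1, "dz": 3, "rx": 0, "ry": -0.5, "rz": 0}, {"fingers": 0, "dx": -0.5, "dy": -0.1, "dz": 6, "rx": 0, "ry": -0.5, "rz": 0}, {"fingers": 0, "dx": -0.5, "dy": -0.1, "dz": 8, "rx": 0, "ry": -0.5, "rz": 0}, {"fingers": 0, "dx": -0.5, "dy": -0.1, "dz": 8, "rx": 0, "ry": -0.5, "rz": 0}, {"fingers": 0.5, "dx": -0.5, "dy": -0.1, "dz": 8, "rx": 0, "ry": -0.5, "rz": 0}, {"fingers": 1, "dx": -0.5, "dy": -0.1, "dz": 8, "rx": 0, "ry": -0.5, "rz": 0}, {"fingers": 1, "dx": -0.5, "dy": -0.1, "dz": 8, "rx": 0, "ry": -0.5, "rz": 0}, {"fingers": 1, "dx": -0.5, "dy": -0.1, "dz": 8, "rx": 0, "ry": -0.5, "rz": 0}]}}

```text
time_s: 12.0
position: [0.4754, -0.0164, 0.1471]
tool_rot: [0.003, -0.143, 0.99, 0.002]
force: [-5.8, 5.9, 13.6]
grip_width: 0.0454
```

```bash
python3 -c "
from h import *
s=sense();print(s['position'],s['force'],s['grip_width'],s['joint_pos'].round(2));go([.4715,-.0182,.146])
for th in(3,8,13,18,23,28,33,38,42,45):
    a=np.radians(-11.45+th);a0=np.radians(-11.45);print(th,'dx',round(16.12*(np.cos(a)-np.cos(a0)),2),'dz',round(-16.12*(np.sin(a)-np.sin(a0)),2))
"
```

```text
[ 0.47544329 -0.01643327  0.1470598 ] [-5.82583724  5.88197179 13.6492058 ] 0.04542716173169664 [-0.8   0.02  0.76  2.02 -0.02  1.1   1.83]
cm [ 0.43 -0.06  0.1 ] rotvec deg [ 0.14  0.33 -0.04]
3 dx 0.15 dz -0.83
8 dx 0.29 dz -2.23
13 dx 0.31 dz -3.64
18 dx 0.22 dz -5.04
23 dx -0.01 dz -6.43
28 dx -0.35 dz -7.79
33 dx -0.81 dz -9.12
38 dx -1.38 dz -10.41
42 dx -1.92 dz -11.39
45 dx -2.36 dz -12.11
```

Gripped at 45.4 mm, which is the bar's length. Now I lift along the arc.

Emit:
{"method": "apply_moves", "body": {"increments": [{"fingers": 1, "dx": 0.15, "dy": 0, "dz": -0.8, "rx": 0, "ry": 0, "rz": 0}, {"fingers": 1, "dx": 0.25, "dy": 0, "dz": -1.5, "rx": 0, "ry": 0, "rz": 0}, {"fingers": 1, "dx": 0.3, "dy": 0, "dz": -2.2, "rx": 0, "ry": 0, "rz": 0}, {"fingers": 1, "dx": 0.3, "dy": 0, "dz": -2.9, "rx": 0, "ry": 0, "rz": 0}, {"fingers": 1, "dx": 0.3, "dy": 0, "dz": -3.6, "rx": 0, "ry": 0, "rz": 0}, {"fingers": 1, "dx": 0.3, "dy": 0, "dz": -4.3, "rx": 0, "ry": 0, "rz": 0}, {"fingers": 1, "dx": 0.2, "dy": 0, "dz": -5, "rx": 0, "ry": 0, "rz": 0}, {"fingers": 1, "dx": 0.2, "dy": 0, "dz": -5, "rx": 0, "ry": 0, "rz": 0}]}}

```text
time_s: 12.8
position: [0.473, -0.0171, 0.1963]
tool_rot: [0.003, -0.144, 0.99, 0.001]
force: [2.5, 6.0, -6.1]
grip_width: 0.0452
```

```bash
cat > gd.py <<'E'
from h import *
s=sense();print(s['position'].round(4),s['force'].round(1),s['wrist_torque'].round(2),s['grip_width'],s['joint_pos'].round(2))
q=s["tool_rot"];A=R.from_quat([q[1],q[2],q[3],q[0]]).as_matrix();p=s['position']-.019*A[:,2]
y=np.radians(YAW);x=(p[:2]-C)@[np.cos(y),np.sin(y)];l=(p[:2]-C)@[-np.sin(y),np.cos(y)]
print("grasp pt press x,y,z",x,l,p[2],"R",np.hypot(x,p[2]-.197),"open deg",np.degrees(np.arctan2(p[2]-.197,-x))+11.45)
E
python3 gd.py
```

```text
[ 0.473  -0.0171  0.1963] [ 2.5  6.  -6.1] [ 1.11 -0.26  0.12] 0.045177699170374966 [-0.81 -0.05  0.74  1.96  0.03  1.21  1.78]
grasp pt press x,y,z -0.15618766948252324 0.0004880954191288607 0.2152816264261107 R 0.15725395372824746 open deg 18.126041772245976
```

Emit:
{"method": "apply_moves", "body": {"increments": [{"fingers": 1, "dx": -0.1, "dy": 0, "dz": -0.7, "rx": 0, "ry": 0, "rz": 0}, {"fingers": 1, "dx": -0.2, "dy": 0, "dz": -1.4, "rx": 0, "ry": 0, "rz": 0}, {"fingers": 1, "dx": -0.4, "dy": 0, "dz": -2.1, "rx": 0, "ry": 0, "rz": 0}, {"fingers": 1, "dx": -0.6, "dy": 0, "dz": -2.8, "rx": 0, "ry": 0, "rz": 0}, {"fingers": 1, "dx": -0.8, "dy": 0, "dz": -3.5, "rx": 0, "ry": 0, "rz": 0}, {"fingers": 1, "dx": -1.1, "dy": 0, "dz": -4.2, "rx": 0, "ry": 0, "rz": 0}, {"fingers": 1, "dx": -1.4, "dy": 0, "dz": -4.9, "rx": 0, "ry": 0, "rz": 0}, {"fingers": 1, "dx": -1.8, "dy": 0, "dz": -5.6, "rx": 0, "ry": 0, "rz": 0}, {"fingers": 1, "dx": -2.2, "dy": 0, "dz": -6.3, "rx": 0, "ry": 0, "rz": 0}, {"fingers": 1, "dx": -2.6, "dy": 0, "dz": -7.1, "rx": 0, "ry": 0, "rz": 0}]}}

```text
time_s: 13.8
position: [0.4969, -0.01, 0.2662]
tool_rot: [0.001, -0.143, 0.99, 0.001]
force: [5.4, 5.4, -11.8]
grip_width: 0.045
```

Emit:
{"method": "apply_moves", "body": {"increments": [{"fingers": 1, "dx": 0, "dy": 0, "dz": 0, "rx": 0, "ry": 0, "rz": 0}, {"fingers": 1, "dx": 0, "dy": 0, "dz": 0, "rx": 0, "ry": 0, "rz": 0}, {"fingers": 1, "dx": 0, "dy": 0, "dz": 0, "rx": 0, "ry": 0, "rz": 0}, {"fingers": 1, "dx": 0, "dy": 0, "dz": 0, "rx": 0, "ry": 0, "rz": 0}]}}

```text
time_s: 14.2
position: [0.497, -0.01, 0.2662]
tool_rot: [0.002, -0.143, 0.99, 0.001]
force: [1.8, 5.7, -7.9]
grip_width: 0.045
```

```bash
python3 gd.py; python3 -c "
from h import *
f=grab_frame('wrist');g=grab_frame('scene');t=grab_frame('top');cv2.imwrite('pics/scene5.png',g);cv2.imwrite('pics/top5.png',t)
cv2.imwrite('pics/v5.png',np.hstack([cv2.resize(f,(400,400)),cv2.resize(g[110:270,170:330],(400,400))]))
y=np.radians(YAW)
# predicted pixel positions of pane top corners (press x -.122,z .190, y +-.125) for opening angles
for th in(39,45,51):
    a=np.radians(th);X,Z=-.122,-.007
    x=X*np.cos(a)+Z*np.sin(a);z=.197-X*np.sin(a)+Z*np.cos(a)
    P=[[C[0]+x*np.cos(y)-l*np.sin(y),C[1]+x*np.sin(y)+l*np.cos(y),z] for l in(.125,-.125)]
    Q=proj('scene',P);print(th,Q.round(1).tolist(),((Q-[170,110])*2.5+[400,0]).round().tolist())
"
```

```text
[ 0.497  -0.01    0.2662] [ 1.8  5.7 -7.9] [ 0.99 -0.21  0.05] 0.04503404091069773 [-0.82 -0.04  0.74  1.81  0.02  1.36  1.78]
grasp pt press x,y,z -0.13112014171319641 0.0005482523335517204 0.28521900030248265 R 0.15803507071931264 open deg 45.38307781767216
39 [[317.4, 177.1], [205.1, 147.3]] [[768.0, 168.0], [488.0, 93.0]]
45 [[316.9, 176.7], [203.1, 146.4]] [[767.0, 167.0], [483.0, 91.0]]
51 [[316.1, 176.8], [200.9, 146.2]] [[765.0, 167.0], [477.0, 90.0]]
```

View pics/v5.png

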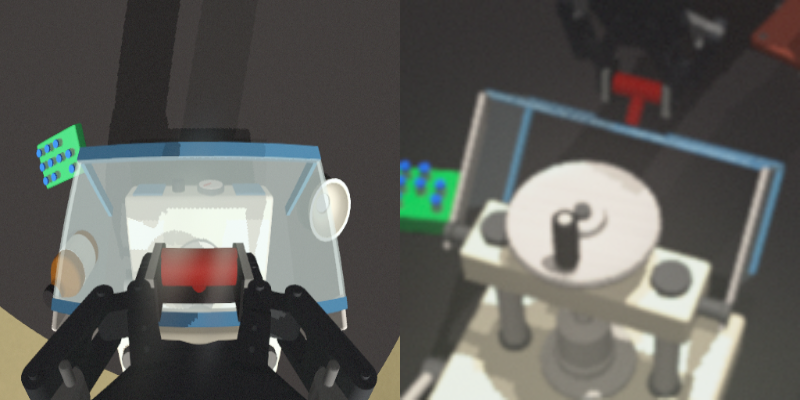

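The scene crop shows the guard raised with the bar at about (638,88) between the fingers, the wheel still up, and the bystanders in place. I check the angle from the bar's pixel, and the bystanders against the first pictures.

```bash
python3 -c "
from h import *
y=np.radians(YAW)
for th in(35,39,42,45,48,51):
    a=np.radians(th);X,Z=-.158,-.032
    x=X*np.cos(a)+Z*np.sin(a);z=.197-X*np.sin(a)+Z*np.cos(a)
    Q=proj('scene',[[C[0]+x*np.cos(y),C[1]+x*np.sin(y),z]]);print(th,Q.round(1).tolist(),((Q-[170,110])*2.5+[400,0]).round().tolist())
for n in('scene','top'):
  for k in('0','5'):
    I=cv2.imread(f'pics/{n}{k}.png').astype(int);b,g,r=I[...,0],I[...,1],I[...,2]
    for nm,m in(('green',(g>120)&(r<80)&(b<130)),('amber',(r>80)&(g>.25*r)&(g<.6*r)&(b<.4*r)),('white',I.min(2)>150)):
        L=sorted(blobs(m,60),key=lambda t:-t[0][4])[:6];print(n,k,nm,[(t[0][4].item(),t[1].round(1).tolist()) for t in L if (80<t[1][1]<290 and 100<t[1][0]<400)])
"; python3 gd.py
```

```text
35 [[267.2, 148.6]] [[643.0, 97.0]]
39 [[266.5, 146.8]] [[641.0, 92.0]]
42 [[265.9, 145.5]] [[640.0, 89.0]]
45 [[265.3, 144.5]] [[638.0, 86.0]]
48 [[264.6, 143.7]] [[636.0, 84.0]]
51 [[263.8, 143.0]] [[634.0, 83.0]]
scene 0 green [(538, [175.7, 188.0])]
scene 0 amber [(82, [267.4, 174.1])]
scene 0 white [(3260, [248.1, 276.6]), (2787, [245.3, 208.0]), (1106, [355.1, 262.2]), (121, [264.2, 245.2])]
scene 5 green [(494, [174.4, 188.1])]
scene 5 amber [(192, [264.0, 146.6])]
scene 5 white [(3318, [249.6, 276.1]), (2717, [246.1, 202.5]), (1108, [355.1, 262.2]), (121, [264.1, 245.4])]
top 0 green []
top 0 amber [(165, [262.5, 220.0])]
top 0 white [(5393, [243.9, 168.7]), (739, [170.0, 219.4]), (143, [255.2, 209.2])]
top 5 green []
top 5 amber []
top 5 white [(3970, [239.6, 161.2]), (740, [170.0, 219.4]), (89, [280.8, 121.7])]
[ 0.497  -0.01    0.2662] [ 0.9  4.8 -7.4] [ 1.02 -0.18  0.11] 0.04456380173035835 [-0.82 -0.04  0.74  1.81  0.02  1.36  1.78]
grasp pt press x,y,z -0.13112056781552955 0.0005365923235265252 0.2852209090910817 R 0.1580364897899336 open deg 45.38356574987985
```

```bash
python3 -c "
from h import *
Q=proj('scene',[[*C,.259],[*C,.275],[*C,.279]]);print(Q.round(1).tolist(),((Q-[170,110])*2.5+[400,0]).round().tolist())
I=cv2.imread('pics/scene5.png')[180:215,225:262];J=cv2.imread('pics/scene0.png')[180:215,225:262]
r=cv2.matchTemplate(cv2.imread('pics/scene5.png')[150:230,215:275],cv2.imread('pics/scene0.png')[189:212,232:254],cv2.TM_CCOEFF_NORMED);print(cv2.minMaxLoc(r),'shift',np.array(cv2.minMaxLoc(r)[3])+[215,150]-[232,189])
print(proj('scene',[[*C,.279]])-proj('scene',[[*C,.259]]))
finish_job();print(sense()['time_s'])"
```

```text
[[242.5, 199.4], [242.3, 194.2], [242.2, 193.0]] [[581.0, 223.0], [581.0, 211.0], [581.0, 207.0]]
(-0.31948134303092957, 0.4502127170562744, (38, 27), (15, 33)) shift [-2 -6]
[[-0.27887097 -6.40250788]]
the job is handed in; nothing more can be done
the job is handed in; nothing more can be done
```

I wound the screw up to its stop with the guard shut, then lifted the guard to about 45° by its T-bar. The gripper is still holding it there, and the job is handed in at about 14.5 s of robot time.

- **Screw:** It took about 2.46 turns counter-clockwise, with 19.7 mm of rise. At the end the force along the crank circle climbed from about 4 N to 26 N and the crank stopped moving forward. In the scene camera the hub moved up 6 pixels, against 6.4 expected for 20 mm, but the picture match was weak (0.45). So the stop rests mainly on the force and the turn count.
- **Guard:** The gripper holds the bar by its two flat ends (45 mm opening, 50 N grip). The gripper's position gives 45.4° and the bar's place in the scene picture gives about 43°. The arm pose was steady, with about 7 to 8 N of load on the fingers.
- **Bystanders:** The mortar did not shift in either view. The rack's outline moved about 1 pixel in the scene view, and part of that is a smaller visible area. My colour masks did not pick out the bottle, or the rack from above, so I judged the bottle by eye from the last pictures. I did not measure the die, and nothing went near it.

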